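Set the print gap of a hinged stencil frame with a wedge

TASK

Set the print gap of the stencil press: lower the raised stencil frame gently onto its two rest pads, without letting it drop, and let go of it. Then take the wooden wedge from the table, lay it flat on the board and push it straight in, thin end first, under the middle of the frame's front rail until the rail has just lifted about 3 mm off its pads. Finish there with the wedge still held in the gripper and carrying the frame, so that I can tighten the clamps, and leave the tape, jar, spray bottle and squeegee alone.

Things in the scene. Friction and masses are not known exactly. Their poses are not given: they have to be found in the camera images.
- press: Stencil press, fixed: a grey board 420 x 300 mm, 18 mm thick, with two hinge clamps at its back end and a hinged wooden frame; its front faces the robot's left. Origin: centre of the board's underside, on the table; x from front to hinge, y along the hinge, z up. With the frame down its front edge is at x = -90 mm; bare board lies in front of it to x = -210 mm.
- frame (a joint): Frame angle, rad: 0 resting on its pads, growing as the front rises; starts at 1.0 to 1.3. Pivot: the line along y at x = 165, z = 36.5 mm in the press's axes. Wooden frame 240 mm deep, 260 wide, rails 28 wide, 25 high, metal stencil inside, 0.55 kg. The stiff hinge keeps it up above 1.0; lower down it falls if not held. 0.0118 rad = front edge 3 mm off the pads; lifting it takes 4 to 5 N.
- frame_knob (a point): Centre of the black ball knob, 30 mm across, on a 12 mm stem on the middle of the frame's front rail, 35 mm above the rail's top. It swings about the pivot with the frame: in the frame's axes (those of the press when down) it is 241 mm in front of the pivot and 47.5 mm above it. Frame down: 84 mm above the table.
- frame_edge (a point): Middle of the lower front edge of the frame's front rail, 255 mm in front of the pivot and 12.5 mm below it in the frame's axes; the wedge meets the frame here. With the frame down it is 24 mm above the table, 6 mm above the board: a clear slot. The pads are rubber, 6 mm high, 18 mm across, on the board under the rail, 115 mm left and right of its middle.
- wedge_center (a point): Centre of the loose beech wedge, half-way along and half-way up (7 mm above its flat underside). 154 mm long, 36 mm wide with upright parallel sides, 3 mm thick at the thin end, 25 mm at the thick end: its top slopes 1 in 7. x points to the thin end (77 mm away), z up. Starts flat on the table before the press's front end, beside the tape, thin end roughly away from the robot; 60 g.
- wedge_tip (a point): Middle of the thin end of the wedge, on its underside; axes as the wedge.
- tape: Bystander: a roll of yellow tape, 96 mm across, 36 mm high, lying flat on the table beside the wedge. Origin: centre of its underside.
- jar: Bystander: a glass jar with a black lid, 74 mm across, 85 mm high, standing. Origin: centre of its underside.
- sprayer: Bystander: a spray bottle, 72 mm across, 190 mm high, standing. Origin: centre of its underside.
- squeegee: Bystander: a squeegee, 200 x 66 x 26 mm, lying flat. Origin: near the middle of its underside.
Things that resemble listed ones, but are neither listed nor needed, are in the scene too. Several things look just like the part that bears wedge_center: the one meant starts farthest to the robot's right.

How it is judged:
By the outcome, as a careful person would: the job done as asked, in the order asked, and still so for the second after the job is handed in, while the arm keeps its last pose, push and grip.
It also fails if it takes over 64 s, if anything falls off the work surface, if the arm or the gripper's body presses on something with over 40 N, if the wrist force passes 120 N, or if a joint passes its speed limit or range.

ROBOT

A 6-joint arm with a two-finger parallel gripper is mounted at the origin on the work surface. World frame = base frame: x ahead of the robot, y to its left, z up, the work surface at z = 0. Lengths are in m, angles in degrees, forces in N, time in s.
With the tool pointing down it reaches from about 0.325 to 0.85 m from the base axis. Payload 15.5 kg.
Tool frame: the origin (TCP) lies midway between the tips of the shut fingers; the grasp point (between the pads) lies 19 mm behind it; z points along the fingers, y is the line along which they close (so a half turn about z gives the same grasp; the last joint's range is limited). The gripper opens to 91 mm and grips with 3 to 60 N. Pads are 32 mm wide; open, the fingers measure 118 mm over their backs; the gripper's body (76 mm by 178 mm) begins 60 mm behind the grasp point.
Start: joints at [-71.419, 28.281, 77.091, -0, 74.628, -5.472], TCP at [0.255, -0.571, 0.214] pointing down, gripper open.
Joint ranges: [-166.48, 166.48], [-47.26, 123.95], [12.59, 153.08], [-70.14, 250.14], [6.76, 159.57], [-176.63, 176.63]. Speed limits (degrees/s): [108.29, 108.29, 147.25, 172.46, 172.46, 172.46].

INTERFACE

Orientations are given as a 3x3 rotation matrix whose columns are the frame's x, y, z axes.
In Python, from bench import ctrl gives the robot as it stands. The module is installed in compiled form; this text tells all that it offers. Calls block until the motion is done:
- ctrl.goto(position, orientation): joint-space move of the TCP to a pose.
- ctrl.move_l(position, vel=0.15, ori=None, contact_N=None): straight line of the TCP; ori=None keeps the orientation; vel is the mean speed in m/s. With contact_N (N) it stops when the force on the tool has changed by that much, and returns True; else False.
- ctrl.movej(angles): joint-space move.
- ctrl.command_gripper(opening): opening from 0.0 (shut) to 1.0 (fully open); the grip force is fixed at half the most; returns when the fingers have stopped.
- ctrl.sleep(seconds).
- ctrl.ik(position, orientation): joint angles nearest the present ones, or None.
- ctrl.read_camera(name): name is "scene" or "top"; returns the picture (420x560x3 uint8, blue, green, red); there is no depth.
- ctrl.camera_params(name): a dict with "fx", "fy", "cx", "cy" (pixels), "pose" (4x4, takes a point from camera to world coordinates). Camera axes: x right, y up, looking along -z (the intrinsics and any distortion apply to the point x, -y, -z); pixel columns grow to the right and rows downward; lengths in m; the calibration is good to about 2 mm. A picture is of the moment at which its call begins. camera_params takes no time and is no camera call.
A pose or a line that the arm cannot do raises ctrl.MotionError and nothing moves.
- ctrl.sign_off(): hands the job in; it is judged then, once.
Readings, each from a call of its own:
- ctrl.current_t(): time.
- ctrl.current_q(): joint angles.
- ctrl.current_dq(): joint speeds.
- ctrl.current_effort(): joint torques, N m.
- ctrl.current_tool_pos(): TCP position.
- ctrl.current_eef_rot(): TCP orientation.
- ctrl.current_contact_force(): force on the tool from outside, world axes, zero at the start.
- ctrl.current_wrist_torque(): the same for the moment, N m.
- ctrl.current_grip_width(): opening from 0.0 (shut) to 1.0 (fully open).
- ctrl.current_grasp_force(): force on a finger pad.
Only numpy, scipy, OpenCV 4.12 (cv2) and the standard library are available. Lean on these libraries where they do the work, as an engineer would, in place of code of your own. Each camera call takes 0.05 s, during which the arm holds its last target. There are 200 camera calls.

## Working session

There is one attempt and no reset: what is moved stays moved. The work goes in short steps, each a Python script; the robot and the scene stay as the last script left them, time stands still between calls to the robot, and variables do not carry over. Pictures are saved under pics/ and viewed, at most 10 in all, crops included, and the job is handed in when it is done.

```bash
ls; mkdir -p pics
python3 - <<'E'
from bench import ctrl
import cv2,numpy as np
for n in("scene","top"):
    im=ctrl.read_camera(n); cv2.imwrite(f"pics/{n}0.png",im)
    p=ctrl.camera_params(n); print(n,{k:(np.round(v,4).tolist() if hasattr(v,'__len__') and not isinstance(v,str) else v) for k,v in p.items()})
print(ctrl.current_t(),ctrl.current_eef_rot())
E
```

```text
pics
scene {'fx': 542.3445253797321, 'fy': 542.3445253797321, 'cx': 282.4793348085948, 'cy': 212.17712241167285, 'pose': [[0.6827, -0.4937, 0.5386, 1.358], [0.7307, 0.4658, -0.4991, -0.8093], [-0.0045, 0.7343, 0.6788, 1.145], [0.0, 0.0, 0.0, 1.0]]}
top {'fx': 441.04356696050723, 'fy': 441.04356696050723, 'cx': 280.57629003080604, 'cy': 210.97881601305534, 'pose': [[0.0294, 0.986, -0.164, 0.2586], [-0.9994, 0.0317, 0.0116, -0.0012], [0.0167, 0.1635, 0.9864, 1.6372], [0.0, 0.0, 0.0, 1.0]]}
0.1 [[ 9.13182964e-01  4.07549707e-01 -3.32726968e-04]
 [ 4.07549824e-01 -9.13182376e-01  1.04325255e-03]
 [ 1.21336868e-04 -1.08828327e-03 -9.99999400e-01]]
```

View pics/scene0.png

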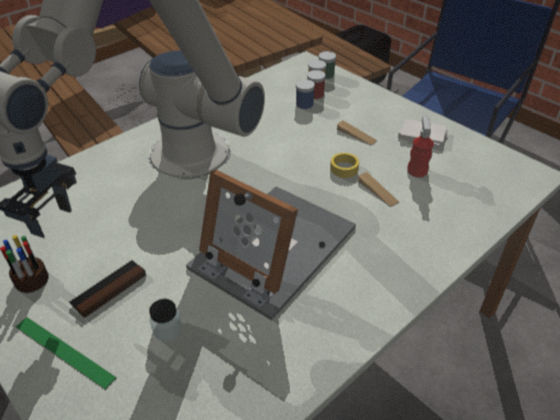

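View pics/top0.png

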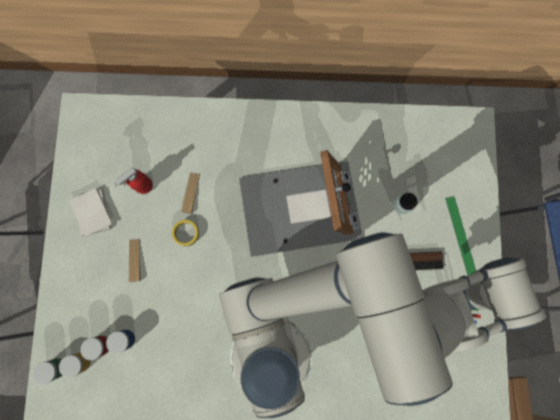

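The top view shows the frame raised over the grey board with its front at columns 240–250, and the frame pads at (276,181) and (285,241). The tape is at (185,232). The wedge candidates are A at top (190,193) / scene (378,189), and B at top (135,260) / scene (356,133). A fits: it is farthest to the robot's right (+column = −y) and sits beside the tape. Next I'll measure and confirm with an enlarged crop.

```bash
cat > h.py <<'E'
from bench import ctrl
import cv2,numpy as np
P={n:ctrl.camera_params(n) for n in("scene","top")}
def ray(n,u,v):
    p=P[n];T=np.array(p["pose"]);d=np.array([(u-p["cx"])/p["fx"],-(v-p["cy"])/p["fy"],-1.])
    d=T[:3,:3]@d;return T[:3,3],d/np.linalg.norm(d)
def onz(n,uv,z):
    o,d=ray(n,*uv);return o+d*(z-o[2])/d[2]
def tri(s,t):
    A=np.zeros((3,3));b=np.zeros(3);R=[ray("scene",*s),ray("top",*t)]
    for o,d in R: M=np.eye(3)-np.outer(d,d);A+=M;b+=M@o
    x=np.linalg.solve(A,b);gap=max(np.linalg.norm((np.eye(3)-np.outer(d,d))@(x-o)) for o,d in R);return x,gap
def proj(n,X):
    p=P[n];T=np.array(p["pose"]);c=T[:3,:3].T@(np.array(X)-T[:3,3]);return np.array([p["cx"]+p["fx"]*c[0]/-c[2],p["cy"]-p["fy"]*c[1]/-c[2]])
E
python3 - <<'E'
from h import *
S=cv2.imread("pics/scene0.png");T=cv2.imread("pics/top0.png")
np.set_printoptions(precision=4,suppress=True)
# wedge masks
for n,im,(x0,y0,x1,y1) in(("top",T,(170,160,212,222)),("scene",S,(352,165,402,212))):
    hsv=cv2.cvtColor(im,cv2.COLOR_BGR2HSV)
    m=cv2.inRange(hsv,(5,70,60),(20,255,255));k=np.zeros_like(m);k[y0:y1,x0:x1]=m[y0:y1,x0:x1]
    cs=max(cv2.findContours(k,0,1)[0],key=cv2.contourArea)
    print(n,"wedge",cv2.contourArea(cs),cv2.minAreaRect(cs),cv2.approxPolyDP(cs,2,True)[:,0].tolist())
    # dark blobs near the board
    g=cv2.cvtColor(im,cv2.COLOR_BGR2GRAY);d=cv2.inRange(g,0,45 if n=="top" else 45)
    N,_,st,ce=cv2.connectedComponentsWithStats(d)
    for s,c in zip(st[1:],ce[1:]):
        if s[4]<250 and s[4]>5 and ((n=="top" and 240<c[0]<370 and 150<c[1]<260) or (n=="scene" and 185<c[0]<360 and 165<c[1]<315)): print(n,"dark",s.tolist(),c)
def z(im,x,y,w,h,f):return cv2.resize(im[y:y+h,x:x+w],None,fx=f,fy=f,interpolation=cv2.INTER_CUBIC)
a=z(T,235,145,133,120,3);b=z(S,180,165,184,150,2.17)
c=z(T,160,160,66,100,3);d=z(S,340,145,100,75,4)
M=np.zeros((600,800,3),np.uint8)
M[:360,:399]=a;M[:b.shape[0],400:400+b.shape[1]]=b[:,:400]
c=z(T,160,160,80,47*1,5);M[362:362+235,:400]=c;d=z(S,340,160,80,47,5);M[362:362+235,400:800]=d
cv2.imwrite("pics/crop1.png",M)
E
```

```text
top wedge 320.0 ((190.1923065185547, 192.5384521484375), (10.001923561096191, 39.0271110534668), 11.309932708740234) [[197, 174], [190, 174], [183, 211], [191, 212]]
top dark [345, 174, 3, 4, 9] [346.1111 175.4444]
top dark [342, 183, 9, 9, 57] [345.8947 186.9298]
top dark [353, 216, 3, 5, 9] [354.2222 218.3333]
top dark [349, 234, 38, 13, 84] [367.4405 238.8571]
top dark [284, 240, 3, 3, 9] [285. 241.]
scene wedge 386.5 ((377.6593322753906, 189.389404296875), (45.71903610229492, 10.818290710449219), 41.18592834472656) [[359, 176], [361, 182], [391, 205], [397, 202], [366, 172]]
scene dark [234, 194, 12, 11, 102] [239.4118 198.9412]
scene dark [320, 243, 4, 4, 15] [321.6 244.4]
scene dark [205, 252, 8, 7, 40] [208.525 254.925]
scene dark [252, 279, 8, 8, 42] [255.5476 282.2381]
```

View pics/crop1.png

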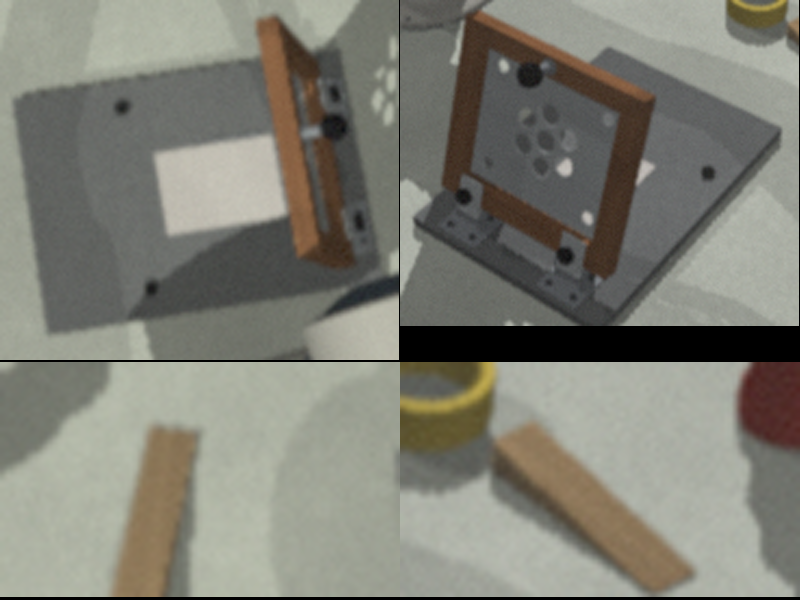

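The lower-right crop confirms candidate A as the wedge: it sits right beside the tape with its thick end there, scene (362,175), and its thin end at (394,204), pointing away from the robot. The knob is at top (346,187) / scene (239,199), and the pads are at top (275.7,180.3) and (285,241).

Run:
```python
from h import *
np.set_printoptions(precision=4,suppress=True)
S=cv2.imread("pics/scene0.png");T=cv2.imread("pics/top0.png")
p1,g=tri((321.6,244.4),(275.7,180.3));print("pad1 tri",p1,g)
a=onz("top",(275.7,180.3),.024);b=onz("top",(285,241),.024);print("pads",a,b,"d",np.linalg.norm(a-b))
cA,g=tri((276.8,187.3),(251,256));print("front corner near robot tri",cA,g)
cB,g=tri((355,225.),(240,177.3));print("front corner far tri",cB,g,np.linalg.norm(cA-cB))
A=onz("top",(251,256),.018);B=onz("top",(240,177.3),.018)
C=onz("top",(348.3,160.7),.018);print("top corners",A,B,C,np.linalg.norm(A-B),np.linalg.norm(B-C))
# press axes: y from pads+front corners; press z up, x=-y world approx => press y = z cross x
ey=(b-a)/np.linalg.norm(b-a)+(A-B)/np.linalg.norm(A-B);ey[2]=0;ey/=np.linalg.norm(ey);ey=-ey
mp=(a+b)/2;mf=(A+B)/2
for s in(1,-1):
    e=ey*s; ex=np.cross(e,[0,0,1.])
    if ex@(mp-mf)>0: break
print("ex",ex,"ey",e,"yaw diff pads/front",np.degrees(np.arctan2(*(a-b)[:2])-np.arctan2(*(B-A)[:2])),"pad from front",(mp-mf)@ex,"lateral",(mp-mf)@e)
O=mf+.21*ex;O2=mp+.076*ex
print("O front",O,"O pads",O2)
k,g=tri((239.4,198.9),(345.9,186.9));print("knob",k,g)
for o in(O,O2):
    r=k-o;x=r@ex-.165;z=r[2]+0-o[2]*0-.0;z=k[2]-.0365
    print("in press",r@ex,r@e,"R",np.hypot(x,z),"want",np.hypot(.241,.0475),"theta",np.arctan2(z,-x)-np.arctan2(.0475,.241))
# wedge tip/thick ends
print("thin tri",tri((394,203.5),(193.5,174)));print("thick top edge tri",tri((362.5,174),(187,211.5)))
th=onz("top",(193.7,173.6),.003);tk=onz("top",(187.2,212.),.025);print(th,tk,np.linalg.norm((th-tk)[:2]),np.degrees(np.arctan2(*(th-tk)[[1,0]])))
w=onz("top",(190.2,192.5),.014);print("wedge top centre",w)
```

```text
pad1 tri [0.6437 0.0025 0.024 ] 0.0013825212895446392
pads [0.6428 0.0015 0.024 ] [ 0.4157 -0.0397  0.024 ] d 0.2307339653011517
front corner near robot tri [0.3601 0.086  0.0149] 0.003780551725829533
front corner far tri [0.6524 0.1373 0.0177] 0.0014485455528829992 0.29677074784743884
top corners [0.3575 0.0829 0.018 ] [0.6513 0.1361 0.018 ] [ 0.7298 -0.2721  0.018 ] 0.2985469745773385 0.41571621971566763
ex [ 0.1785 -0.9839  0.    ] ey [ 0.9839  0.1785 -0.    ] yaw diff pads/front -0.012876751429538862 pad from front 0.13099938267229008 lateral 0.0014901871452263939
O front [ 0.5419 -0.0971  0.018 ] O pads [ 0.5428 -0.0939  0.024 ]
knob [ 0.5678 -0.2196  0.2831] 0.0011246196701615691
in press 0.12518034821006105 0.003644601852619469 R 0.24974930032322246 want 0.2456364183096635 theta 1.216073328144844
in press 0.12818096553777095 0.002154414707393075 R 0.24928848678187684 want 0.2456364183096635 theta 1.2279563588351303
thin tri (array([0.6625, 0.3148, 0.0015]), np.float64(0.0004138042500128731))
thick top edge tri (array([0.5152, 0.3268, 0.0274]), np.float64(0.00292385370397022))
[0.6634 0.3135 0.003 ] [0.5117 0.3242 0.025 ] 0.15213275535703316 -4.034272574907338
wedge top centre [0.5876 0.32   0.014 ]
```

Measurements agree with the text: pad height 24 mm and spacing 231 mm, board 298 × 416 mm, knob radius 0.249 (expected 0.246) giving θ ≈ 1.22, and wedge length 152 mm. Moving to the knob.

```bash
cat >> h.py <<'E'
ex=np.array([.1785,-.9839,0]);ex/=np.linalg.norm(ex);ey=np.cross([0,0,1.],ex)
O=np.array([.5424,-.0955,0])
def down(y):
    y=np.array(y,float);y/=np.linalg.norm(y);z=np.array([0,0,-1.]);return np.column_stack([np.cross(y,z),y,z])
def press(x,y,z): return O+ex*x+ey*y+np.array([0,0,z])
def knob(th,lat=0.): 
    c,s=np.cos(th),np.sin(th);return press(.165-.241*c+.0475*s,lat,.0365+.241*s+.0475*c)
def look(name,crop=None,f=1):
    out=[]
    for n in("scene","top"):
        im=ctrl.read_camera(n);cv2.imwrite(f"pics/{name}_{n}.png",im)
def st(): print("t",round(ctrl.current_t(),2),"p",np.round(ctrl.current_tool_pos(),4),"F",np.round(ctrl.current_contact_force(),1),"w",round(ctrl.current_grip_width(),3),"g",round(ctrl.current_grasp_force(),1),"q",np.round(ctrl.current_q(),0))
E
python3 - <<'E'
from h import *
p=np.array(ctrl.current_tool_pos())
k=np.array([.5678,-.2196,.2831])
print("model knob",knob(1.22,.003))
for s in(1,-1): print(s,"knob",ctrl.ik(k+[0,0,.1],down(s*ey)),"place",ctrl.ik(press(-.2,0,.03),down(s*ey)))
for y in((1,0),(-1,0)): 
    pass
wx=np.array([np.cos(np.radians(-4)),np.sin(np.radians(-4)),0]);wy=np.cross([0,0,1.],wx)
for s in(1,-1): print(s,"wedge",ctrl.ik([.55,.322,.02],down(s*wy)))
E
```

```text
model knob [ 0.56798447 -0.21971668  0.27914612]
1 knob [-2.67625096e+01  2.07661797e+01  6.34943509e+01 -2.54444375e-14
  9.57394693e+01 -3.70453190e+01] place [ 4.68091300e+00  3.48890568e+01  1.02746702e+02 -2.54444375e-14
  4.23642410e+01 -5.60189643e+00]
-1 knob [-2.67625096e+01  2.07661797e+01  6.34943509e+01 -2.54444375e-14
  9.57394693e+01  1.42954681e+02] place [ 4.68091300e+00  3.48890568e+01  1.02746702e+02 -2.54444375e-14
  4.23642410e+01  1.74398104e+02]
1 wedge [ 2.49811342e+01  4.21067197e+01  8.51869210e+01 -2.54444375e-14
  5.27063593e+01 -6.10188658e+01]
-1 wedge [ 2.49811342e+01  4.21067197e+01  8.51869210e+01 -2.54444375e-14
  5.27063593e+01  1.18981134e+02]
```

Run:
```python
from h import *
R=down(ey);k=np.array([.5678,-.2196,.281])
p=np.array(ctrl.current_tool_pos())
ctrl.move_l(p+[0,0,.16],vel=.25)
ctrl.goto(k+[0,0,.10],R);st()
c=ctrl.move_l(k+[0,0,-.019],vel=.12,contact_N=6);print(c);st()
look("a")
ims=[cv2.imread(f"pics/a_{n}.png") for n in("scene","top")]
a=cv2.resize(ims[0][110:310,130:330],(400,400));b=cv2.resize(ims[1][120:270,230:380],(400,400))
cv2.imwrite("pics/a.png",np.hstack([a,b]))
```

```text
t 2.61 p [ 0.5675 -0.2205  0.3809] F [ 0.1 -0.6  0.7] w 1.003 g 0.0 q [-27.  21.  64.  -0.  95. -37.]
False
t 3.75 p [ 0.5681 -0.2198  0.2628] F [ 0.2 -0.2  0.1] w 1.0 g 0.0 q [-27.  25.  76.   0.  80. -37.]
```

View pics/a.png

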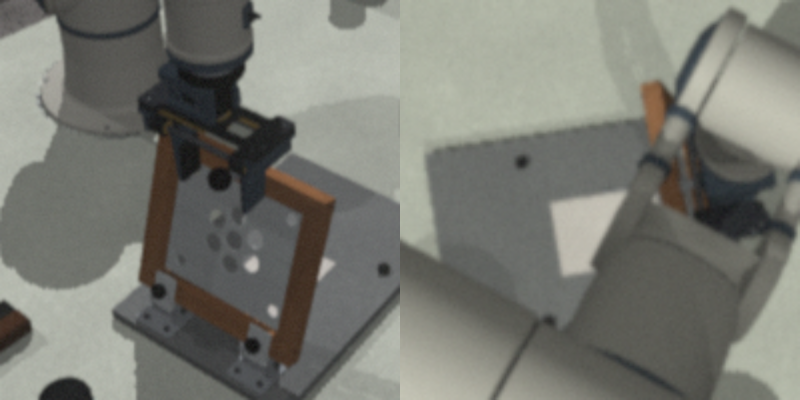

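The fingers straddle the knob (crop (219,180), about scene (239,200)), with the knob near their tips' height and the gripper body clear of the rail. I'll grip it and start the arc, watching forces.

Run:
```python
from h import *
R=down(ey)
ctrl.command_gripper(0.0);st()
F0=np.array(ctrl.current_contact_force());p=np.array(ctrl.current_tool_pos())
piv=press(.165,0,.0365)
lat=(p-O)@ey
k=p+[0,0,.019];r=k-piv;x=r@ex;z=r[2];a0=np.arctan2(.0475,.241)
th=np.arctan2(z,-x)-a0;rad=np.hypot(x,z);print("th",th,"rad",rad,"lat",lat)
np.save("g.npy",[th,rad,lat,*F0])
while th>.26:
    th=max(th-.08,.25)
    a=th+a0;er=-ex*np.cos(a)+np.array([0,0,np.sin(a)])
    ctrl.move_l(piv+ey*lat+er*rad-[0,0,.019],vel=.07,ori=R)
    F=np.array(ctrl.current_contact_force())-F0;fr=F@er;et=ex*np.sin(a)+np.array([0,0,np.cos(a)])
    print(round(th,2),"Fr",round(fr,1),"Ft",round(F@et,1),"Fl",round(F@ey,1),"rad",round(rad,4))
    rad+=np.clip(fr*.0001,-.001,.001)
    if np.linalg.norm(F)>30: print("stop");break
st();np.save("g.npy",[th,rad,lat,*F0])
look("b")
ims=[cv2.imread(f"pics/b_{n}.png") for n in("scene","top")]
cv2.imwrite("pics/b.png",cv2.resize(ims[0][110:330,150:400],None,fx=2.4,fy=2.4))
```

```text
t 4.83 p [ 0.5676 -0.2196  0.262 ] F [-2.3 -0.5  0.3] w 0.313 g 30.0 q [-27.  25.  76.  -0.  80. -37.]
th 1.2205840050322816 rad 0.24746240703654587 lat 0.0026364586897839257
1.14 Fr 7.0 Ft -2.0 Fl -2.7 rad 0.2475
1.06 Fr 0.5 Ft -2.5 Fl -2.6 rad 0.2482
0.98 Fr 2.4 Ft -3.0 Fl -4.7 rad 0.2482
0.9 Fr 2.3 Ft -2.9 Fl -4.6 rad 0.2485
0.82 Fr 1.3 Ft -2.9 Fl -4.4 rad 0.2487
0.74 Fr 2.3 Ft -4.4 Fl -5.5 rad 0.2488
0.66 Fr 0.7 Ft -3.5 Fl -6.3 rad 0.249
0.58 Fr -0.9 Ft -4.2 Fl -6.6 rad 0.2491
0.5 Fr 0.6 Ft -3.7 Fl -7.0 rad 0.249
0.42 Fr 0.8 Ft -3.6 Fl -7.3 rad 0.2491
0.34 Fr -0.9 Ft -4.4 Fl -7.9 rad 0.2492
0.26 Fr 0.5 Ft -4.0 Fl -8.0 rad 0.2491
0.25 Fr -0.2 Ft -3.2 Fl -7.4 rad 0.2491
t 10.28 p [ 0.5327 -0.0363  0.1238] F [-9.7 -0.7 -2.6] w 0.315 g 30.0 q [-10.  27.  96.  -0.  57. -21.]
```

View pics/b.png

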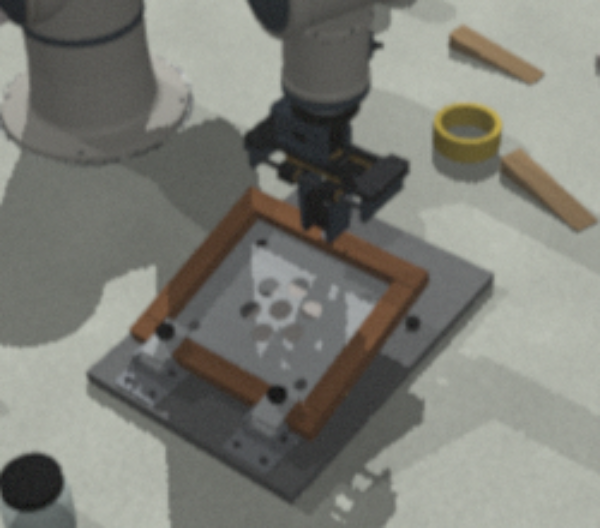

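The frame is held low, at θ ≈ 0.25, with the knob in the fingers (crop (325,235)). Continuing in small steps to the pads, watching the load reverse.

Run:
```python
from h import *
R=down(ey);g=np.load("g.npy");th,rad,lat=g[:3];F0=g[3:];a0=np.arctan2(.0475,.241);piv=press(.165,0,.0365)
n=0
while th>-.06:
    th-=.045 if th>.075 else .006
    if lat>.0005: lat-=.0004
    a=th+a0;er=-ex*np.cos(a)+np.array([0,0,np.sin(a)]);et=ex*np.sin(a)+np.array([0,0,np.cos(a)])
    ctrl.move_l(piv+ey*lat+er*rad-[0,0,.019],vel=.05 if th>.075 else .015,ori=R)
    F=np.array(ctrl.current_contact_force())-F0
    print(round(th,3),"Fr",round(F@er,1),"Ft",round(F@et,1),"Fl",round(F@ey,1),"Fz",round(F[2],1))
    rad+=np.clip(F@er*.0001,-.0005,.0005)
    if F@et>3: break
st();np.save("g.npy",[th,rad,lat,*F0])
```

```text
0.205 Fr 0.4 Ft -4.1 Fl -5.1 Fz -3.6
0.16 Fr -0.5 Ft -5.0 Fl -4.5 Fz -4.9
0.115 Fr -0.4 Ft -3.9 Fl -3.7 Fz -3.9
0.07 Fr 1.4 Ft -3.6 Fl -3.5 Fz -3.1
0.064 Fr -1.7 Ft -4.3 Fl -0.3 Fz -4.6
0.058 Fr -1.0 Ft -5.3 Fl 3.4 Fz -5.4
0.052 Fr -0.6 Ft -4.4 Fl 5.7 Fz -4.4
0.046 Fr 0.2 Ft -5.6 Fl 7.2 Fz -5.4
0.04 Fr 0.7 Ft -4.3 Fl 8.5 Fz -4.0
0.034 Fr 0.3 Ft -4.7 Fl 9.2 Fz -4.5
0.028 Fr -1.4 Ft -4.5 Fl 8.8 Fz -4.7
0.022 Fr 1.7 Ft -4.7 Fl 8.5 Fz -4.2
0.016 Fr -1.0 Ft -4.4 Fl 8.8 Fz -4.5
0.01 Fr 0.5 Ft -4.9 Fl 9.4 Fz -4.7
0.004 Fr 0.3 Ft -3.8 Fl 9.0 Fz -3.7
-0.002 Fr 0.3 Ft -0.3 Fl 9.3 Fz -0.3
-0.008 Fr 2.9 Ft 16.8 Fl 2.9 Fz 17.0
t 15.66 p [ 0.529  -0.0173  0.0645] F [ 0.7 -0.3 17.3] w 0.31 g 30.0 q [ -8.  32. 100.  -0.  48. -19.]
```

The load moved onto the pads at θ ≈ 0, with no drop. Next: relieve the press, release, retreat and check the frame.

Run:
```python
from h import *
np.set_printoptions(precision=4,suppress=True)
p=np.array(ctrl.current_tool_pos())
ctrl.move_l(p+[0,0,.0012],vel=.02);st()
ctrl.command_gripper(0.75);st()
ctrl.move_l(np.array(ctrl.current_tool_pos())+[0,0,.12],vel=.2)
w=np.array([np.cos(np.radians(-4)),np.sin(np.radians(-4)),0]);wy=np.cross([0,0,1.],w)
c=np.array([.588,.319,0]);t=c-.045*w
ctrl.goto(t+[0,0,.12],down(wy));st()
look("c")
print("tape",onz("top",(185,232),.036))
for n,(x0,y0,x1,y1) in(("top",(255,150,330,250)),("scene",(230,170,330,260))):
    im=cv2.imread(f"pics/c_{n}.png");g=cv2.cvtColor(im,cv2.COLOR_BGR2GRAY);d=cv2.inRange(g,0,50)
    N,_,s_,ce=cv2.connectedComponentsWithStats(d)
    for s,q in zip(s_[1:],ce[1:]):
        if s[4]>5 and x0<q[0]<x1 and y0<q[1]<y1: print(n,"dark",s.tolist(),q)
    print("expect knob",proj(n,press(-.079,0,.084)),"edge mid",proj(n,press(-.09,0,.024)))
ims=[cv2.imread(f"pics/c_{n}.png") for n in("scene","top")]
a=cv2.resize(ims[0][130:330,180:430],(400,320));b=cv2.resize(ims[1][130:290,160:360],(400,320))
cv2.imwrite("pics/c.png",np.hstack([a,b]))
```

```text
t 15.92 p [ 0.529  -0.0174  0.0655] F [ 4.6 -1.5 -1.3] w 0.311 g 30.0 q [ -8.  32. 100.  -0.  48. -19.]
t 16.68 p [ 0.529  -0.0173  0.0657] F [-0.1 -0.4 -0.8] w 0.751 g 0.0 q [ -8.  32. 100.   0.  48. -19.]
t 18.73 p [0.5434 0.3211 0.1199] F [-0.2 -0.6 -0.2] w 0.748 g 0.0 q [ 25.  34.  82.  -0.  64. -61.]
tape [0.4361 0.3252 0.036 ]
top dark [277, 204, 7, 7, 37] [280.1622 207.3784]
expect knob [280.1809 207.7868] edge mid [276.9924 210.9776]
scene dark [285, 208, 9, 9, 63] [289.     211.7143]
expect knob [288.2518 212.4471] edge mid [290.386  225.2612]
```

View pics/c.png

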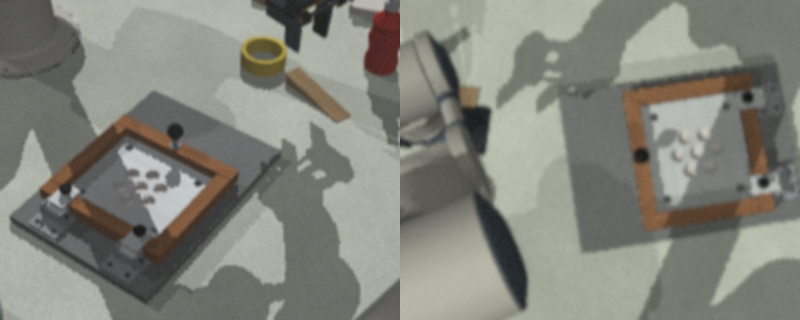

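The frame is down on its pads: the knob is at scene (289,212) / top (280,207), matching the model at press x ≈ −79 mm. The wedge lies undisturbed below the gripper. Picking it.

Run:
```python
from h import *
np.set_printoptions(precision=4,suppress=True)
k,g=tri((289,211.7),(280.16,207.38));r=k-O;print("knob",k,g,"press",r@ex,r@ey)
p=np.array(ctrl.current_tool_pos());p[:2]=[.5431,.3221]
c=ctrl.move_l([p[0],p[1],.04],vel=.15,contact_N=8);print(c)
c=ctrl.move_l([p[0],p[1],.004],vel=.05,contact_N=8);print(c);st()
ctrl.command_gripper(0.0);st()
ctrl.move_l([p[0],p[1],.09],vel=.12);st()
# carry to a spot before the press, clear of the tape, thin end along press x
ctrl.goto(press(-.215,0,.12),down(ey));st()
look("d")
ims=[cv2.imread(f"pics/d_{n}.png") for n in("scene","top")]
a=cv2.resize(ims[0][110:290,220:420],(400,360));b=cv2.resize(ims[1][140:290,180:347],(400,360))
cv2.imwrite("pics/d.png",np.hstack([a,b]))
```

```text
knob [ 0.5297 -0.0171  0.0873] 0.0007072849493699337 press -0.07945046511958764 0.001456396604616916
False
False
t 20.38 p [0.5432 0.3222 0.0042] F [ 0.  -0.   0.1] w 0.748 g 0.0 q [ 25.  43.  87.   0.  50. -61.]
t 20.98 p [0.5431 0.3221 0.0041] F [0.2 1.2 0.9] w 0.393 g 30.0 q [ 25.  43.  87.   0.  50. -61.]
t 21.84 p [0.5427 0.3219 0.0894] F [-0.3 -0.4 -1. ] w 0.394 g 30.0 q [ 25.  36.  84.  -0.  60. -61.]
t 22.82 p [0.5043 0.1165 0.1197] F [ 0.7  0.6 -0.2] w 0.39 g 30.0 q [ 6. 27. 98.  0. 55. -4.]
```

View pics/d.png

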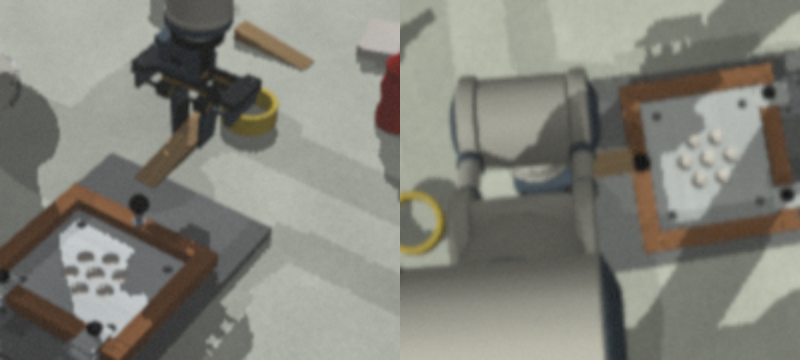

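The wedge is gripped (36 mm width), thin end pointing along the press. It is now above the rail (tip near scene (294,200)), so I'll back off before lowering it onto the bare board.

Run:
```python
from h import *
R=down(ey);L=.0015
ctrl.move_l(press(-.240,L,.12),vel=.12,ori=R)
ctrl.move_l(press(-.240,L,.034),vel=.12,ori=R)
ctrl.sleep(.2);F0=np.array(ctrl.current_contact_force())
c=ctrl.move_l(press(-.240,L,.016),vel=.012,ori=R,contact_N=4);print("touch",c);st()
look("e")
im=cv2.imread("pics/e_scene.png");im2=cv2.imread("pics/e_top.png")
a=cv2.resize(im[150:270,250:400],(500,400),interpolation=cv2.INTER_CUBIC);b=cv2.resize(im2[170:250,210:300],(300,267))
M=np.zeros((400,800,3),np.uint8);M[:,:500]=a;M[:267,500:]=b;cv2.imwrite("pics/e.png",M)
print("expected tip",[proj(n,press(-.118,L,.0195)).round(1) for n in("scene","top")])
```

```text
touch True
t 25.32 p [0.501  0.141  0.0218] F [-0.3  1.   4.2] w 0.396 g 30.0 q [  9.  36. 102.   0.  42.  -1.]
expected tip [array([296.3, 221.3]), array([269.5, 211.9])]
```

View pics/e.png

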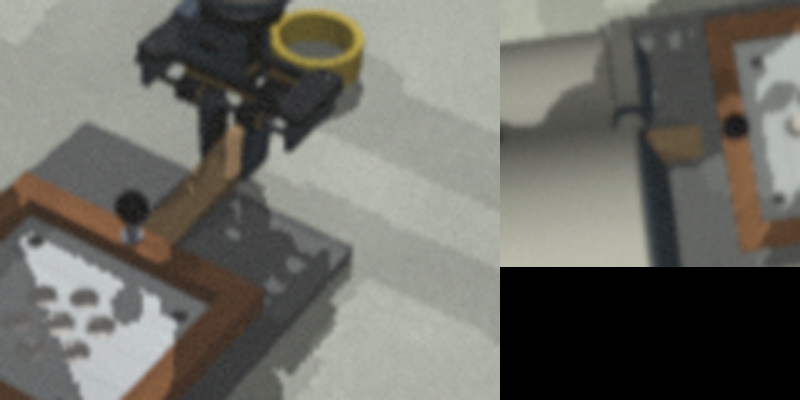

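The wedge lies on the board with its thin end just before the rail: tip at top ≈ (270.5,213), expected (269.5,212). I'll check its lateral position by mask, then push in small steps, reading forces.

Run:
```python
from h import *
R=down(ey);L=.0015
im=cv2.imread("pics/e_top.png");h=cv2.cvtColor(im,cv2.COLOR_BGR2HSV);m=cv2.inRange(h,(5,60,40),(25,255,255))
k=np.zeros_like(m);k[195:225,250:273]=m[195:225,250:273]
c=max(cv2.findContours(k,0,1)[0],key=cv2.contourArea);print(cv2.minAreaRect(c))
ys,xs=np.nonzero(k)
for col in range(258,273): 
    q=ys[xs==col]
    if len(q): X=onz("top",(col,q.mean()),.021);r=X-O;print(col,len(q),q.mean().round(1),"press",(r@ex).round(4),(r@ey).round(4))
z=ctrl.current_tool_pos()[2]
F0=np.array(ctrl.current_contact_force())
x=-.240
for dx in [.03]+[.002]*6:
    x+=dx
    s=ctrl.move_l(press(x,L,z),vel=.04 if dx>.01 else .02,ori=R,contact_N=12)
    F=np.array(ctrl.current_contact_force());print(round(x,4),s,"Fx",round(F@ex,1),"Fy",round(F@ey,1),"Fz",round(F[2],1))
    if s: break
st()
```

```text
((262.0899963378906, 212.62997436523438), (9.758074760437012, 15.556349754333496), 81.8698959350586)
258 9 213.0 press -0.1607 0.0033
259 10 213.5 press -0.1573 0.0009
260 10 212.5 press -0.1531 0.0041
261 10 212.5 press -0.1494 0.0035
262 10 212.5 press -0.1458 0.003
263 10 212.5 press -0.1421 0.0024
264 10 212.5 press -0.1384 0.0019
265 10 212.5 press -0.1348 0.0014
266 10 212.5 press -0.1311 0.0008
267 10 211.5 press -0.1269 0.004
268 10 211.5 press -0.1232 0.0034
269 9 212.0 press -0.1198 0.001
270 4 214.5 press -0.1175 -0.0088
-0.21 False Fx -0.1 Fy -0.2 Fz 7.1
-0.208 False Fx -1.2 Fy 0.2 Fz 7.4
-0.206 False Fx -2.7 Fy -0.7 Fz 6.9
-0.204 False Fx -2.0 Fy -0.7 Fz 7.9
-0.202 False Fx -1.4 Fy -0.9 Fz 7.9
-0.2 False Fx -1.7 Fy -0.7 Fz 7.8
-0.198 False Fx -2.0 Fy 0.4 Fz 7.5
t 27.82 p [0.5088 0.0998 0.022 ] F [0.1 2.  7.5] w 0.397 g 30.0 q [  4.  36. 103.   0.  41.  -6.]
```

Lateral placement is right (≈2 mm). Sliding friction is about 2 N. Continuing until the rail takes load.

Run:
```python
from h import *
R=down(ey);L=.0015;z=ctrl.current_tool_pos()[2]
x=-.198
for i in range(13):
    x+=.0015
    s=ctrl.move_l(press(x,L,z),vel=.015,ori=R,contact_N=25)
    Fs=[]
    for _ in range(5): ctrl.sleep(.02);Fs.append(ctrl.current_contact_force())
    F=np.mean(Fs,0);p=np.array(ctrl.current_tool_pos());M=np.array(ctrl.current_wrist_torque())
    print(round(x,4),s,"act",round((p-O)@ex,4),"Fx",round(F@ex,1),"Fy",round(F@ey,1),"Fz",round(F[2],1),"My",round(M@ey,2))
    if s: break
st();look("f")
```

```text
-0.1965 False act -0.1965 Fx -2.4 Fy -0.6 Fz 3.6 My 0.74
-0.195 False act -0.1951 Fx -5.0 Fy -0.1 Fz 3.3 My 1.37
-0.1935 False act -0.1937 Fx -6.1 Fy -0.2 Fz 3.2 My 1.54
-0.192 False act -0.1922 Fx -6.2 Fy -0.0 Fz 3.5 My 1.55
-0.1905 False act -0.1907 Fx -6.6 Fy -0.5 Fz 3.6 My 1.56
-0.189 False act -0.1892 Fx -6.5 Fy -0.1 Fz 3.4 My 1.62
-0.1875 False act -0.1877 Fx -6.2 Fy -0.1 Fz 3.4 My 1.59
-0.186 False act -0.1862 Fx -6.3 Fy 0.2 Fz 3.3 My 1.63
-0.1845 False act -0.1848 Fx -6.2 Fy -0.3 Fz 3.4 My 1.63
-0.183 False act -0.1832 Fx -6.5 Fy -0.1 Fz 3.7 My 1.66
-0.1815 False act -0.1817 Fx -6.3 Fy -0.5 Fz 3.0 My 1.64
-0.18 False act -0.1802 Fx -6.4 Fy 0.0 Fz 3.5 My 1.63
-0.1785 False act -0.1787 Fx -6.6 Fy -0.7 Fz 3.4 My 1.59
t 32.16 p [0.5118 0.0806 0.022 ] F [-1.6  6.2  3.8] w 0.394 g 30.0 q [  2.  36. 103.   0.  41.  -8.]
```

The load transfer is clear: first touch at x ≈ −196, full carry from ≈ −194. For 3 mm (1 in 7 → 21 mm) I'll stop at ≈ −173.8, then check the rise through the cameras.

Run:
```python
from h import *
R=down(ey);L=.0015;z=ctrl.current_tool_pos()[2]
s=ctrl.move_l(press(-.1736,L,z),vel=.012,ori=R,contact_N=25);ctrl.sleep(.3)
p=np.array(ctrl.current_tool_pos());print(s,"act",(p-O)@ex);st();look("g")
# knob/rail rise: sub-pixel shift of small patch (knob + front rail) between e and f, g
for n in("scene","top"):
    a=cv2.cvtColor(cv2.imread(f"pics/e_{n}.png"),cv2.COLOR_BGR2GRAY).astype(np.float32)
    u,v=proj(n,press(-.0795,.0015,.084)).astype(int)
    for l,y in(("knob",0.0015),):
        for t in "fg":
            b=cv2.cvtColor(cv2.imread(f"pics/{t}_{n}.png"),cv2.COLOR_BGR2GRAY).astype(np.float32)
            W=np.eye(2,3,dtype=np.float32)
            try: cc,W=cv2.findTransformECC(a[v-7:v+8,u-7:u+8],b[v-7:v+8,u-7:u+8],W,cv2.MOTION_TRANSLATION);print(n,t,"shift",W[:,2].round(2),round(cc,3))
            except cv2.error as e: print(n,t,"ecc fail")
    d=proj(n,knob(.0118)-.0035*ex)-proj(n,knob(0)-.0035*ex);print(n,"expected for 3 mm",d.round(2))
im=cv2.imread("pics/g_scene.png");im2=cv2.imread("pics/g_top.png")
A=cv2.resize(im[170:260,240:352],(500,400),interpolation=cv2.INTER_CUBIC);b=cv2.resize(im2[170:250,210:300],(300,267))
M=np.zeros((400,800,3),np.uint8);M[:,:500]=A;M[:267,500:]=b;cv2.imwrite("pics/g.png",M)
```

```text
False act -0.17388125301375368
t 33.12 p [0.5127 0.0758 0.022 ] F [-0.6  6.7  4.7] w 0.389 g 30.0 q [  2.  36. 103.   0.  41.  -9.]
scene f shift [-0.47 -0.32] 0.686
scene g shift [-0.61 -0.32] 0.816
scene expected for 3 mm [-0.12 -0.62]
top f shift [0.71 2.58] 0.601
top g shift [-0.23 -3.16] 0.658
top expected for 3 mm [ 0.17 -0.16]
```

View pics/g.png

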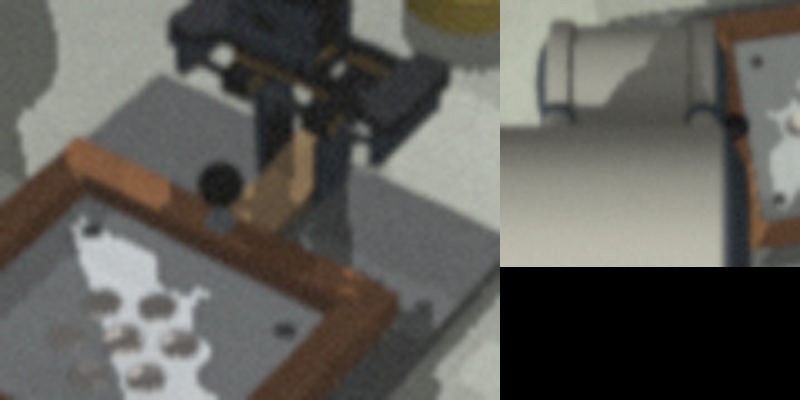

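The wedge is under the middle of the rail beside the knob (crop (270,205)), still gripped, and the arm is steady. Image shifts are too small and too shadowed to measure the rise. The force onset plus 20–22 mm of travel gives a lift of 2.9–3.2 mm. Handing in.

```bash
python3 -c "
from h import *
st();print(ctrl.sign_off())"
```

```text
t 33.22 p [0.5127 0.0758 0.022 ] F [0.2 6.2 3.6] w 0.398 g 30.0 q [  2.  36. 103.   0.  41.  -9.]
the job is handed in; nothing more can be done
None
```

The frame was lowered onto its pads and let go, and the wedge is in under the middle of the front rail, still gripped and carrying the frame about 3 mm up; that lift comes from the contact force and wedge travel, since the cameras could not confirm so small a rise.

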